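# Find the worn anti-vibration mount and push down its tag

### The arm

A 6-joint arm with a two-finger parallel gripper is mounted at the origin on the work surface. World frame = base frame: x ahead of the robot, y to its left, z up, the work surface at z = 0. Lengths are in mm, angles in rad, forces in N, time in s.
With the tool pointing down it reaches from about 350 to 875 mm from the base axis. Payload 4.2 kg.
Tool frame: the origin (TCP) lies at the very end of the fingers, on their centre line; the grasp point (between the pads) lies 19 mm behind it (pinch_z is the distance from the TCP to the grasp point, in mm); z points along the fingers, y is the line along which they close (so a half turn about z gives the same grasp; the last joint's range is limited). The gripper opens to 85 mm and grips with 20 to 120 N. Pads are 22 mm wide; open, the fingers measure 114 mm over their backs; the gripper's body (76 mm by 85 mm) begins 54 mm behind the grasp point. The pads swing forward as they close: fully open they stand 13 mm farther back than shut.
Start: joints at [-0.984, 0.385, 0.008, 0, -1.194, -0.259], TCP at [201.241, -591.694, 204.312] pointing down, gripper open.
Joint ranges: [-3.14, 3.14], [-1.21, 2.06], [-1.07, 1.41], [-3.16, 2.05], [-2.99, -0.16], [-3.1, 3.1]. Speed limits (rad/s): [2.79, 2.79, 3.14, 3.14, 3.14, 3.14].

### API

Orientations are given as a unit quaternion [x, y, z, w].
In Python, from bench import * gives the robot as it stands.
- The arm moves only by the tool arm_command, never from a script. Its argument "steps" is one flat list of numbers, 4 for each row, row after row: the shift along the tool's x, y, z in m, then the turn about the tool's z in rad. In form: [tx, ty, tz, roll, tx, ty, tz, roll, ...]. A call has 1 to 20 rows; each row shifts and turns the commanded pose from where the row before left it, along the tool's axes as they then stand; what a row does not reach is not made up. A row lasts 1/8 s, in which the tool goes at most 62.5 mm and 10.7 degrees, less where a joint would pass 70% of its speed; a pose out of reach is approached as far as the arm can. A call with a gripper value outside its range is refused whole. "grip" is the finger opening in m, from 0 to 0.0854, set as the call begins (left out, the last holds). The fingers move at their own pace and stop on an object; the grip force is fixed at half the most. Time passes only in rows, so rows that do not move let the fingers close. It gives the time, the measured TCP pose, the force, the opening and the grip force at its end, in the units of the state.
- read_state(): the state, without advancing time (a new reading comes with each control period).
- get_image(name): name is "side" or "top" or "wrist"; returns the picture (400x640x3 uint8, red, green, blue); there is no depth.
- get_calibration(name): a dict with "camera_matrix" (3x3 intrinsics, pixels), "k1" (the pictures are not rectified: a ray, as slopes to the right and down, at radius r is drawn at 1 + k1 r^2 times it, then the intrinsics apply), "cam_to_world" (4x4, takes a point from camera to world coordinates). Camera axes: x right, y down, z forward; pixel columns grow to the right and rows downward; lengths in mm; the calibration is good to about 2 mm. A picture is of the moment at which its call begins: read the wrist's pose just before it. get_calibration takes no time and is no camera call; for the wrist camera it gives the pose at the moment of the call.
- job_done(): hands the job in; it is judged then, once.
The state is a dict: "clock": time; "joints": joint angles; "joint_vel": joint speeds; "joint_efforts": joint torques, N m; "position": TCP position; "ee_rot": TCP orientation; "contact_force": force on the tool from outside, world axes, zero at the start; "wrist_torque": the same for the moment, N m; "gripper_width": finger opening in mm; "grasp_force": force on a finger pad.
Only numpy, scipy, OpenCV 4.12 (cv2) and the standard library are available. Lean on these libraries where they do the work, as an engineer would, in place of code of your own. Each camera call takes 0.05 s, during which the arm holds its last target. There are 200 camera calls.

### The job

Three spring mounts from the lab's shaker need checking: press each round pad well down with a fingertip, one after another from the robot's left to its right, to feel which is the softest. Then push the red tag of that mount fully down, so that it gets replaced, and leave the other two tags up. Only press: do not pick up or shove the mounts, leave everything else on the bench alone, and finish clear of it all.

Things in the scene. Friction and masses are not known exactly. Their poses are not given: they have to be found in the camera images.
- mount_p: one of three identical-looking loose anti-vibration mounts (0.9 kg): grey base plate 160 (own x) x 70 x 14 mm; origin at the centre of its underside, z up. Its round spring pad is centred at own x = -40 mm, its red tag at own x = +50 mm. The three stand side by side in a row across the robot's front (about 230 mm apart in y), in shuffled order; the springs differ, which only pressing can tell.
- mount_q: one of three identical-looking loose anti-vibration mounts (0.9 kg): grey base plate 160 (own x) x 70 x 14 mm; origin at the centre of its underside, z up. Its round spring pad is centred at own x = -40 mm, its red tag at own x = +50 mm. The three stand side by side in a row across the robot's front (about 230 mm apart in y), in shuffled order; the springs differ, which only pressing can tell.
- mount_r: one of three identical-looking loose anti-vibration mounts (0.9 kg): grey base plate 160 (own x) x 70 x 14 mm; origin at the centre of its underside, z up. Its round spring pad is centred at own x = -40 mm, its red tag at own x = +50 mm. The three stand side by side in a row across the robot's front (about 230 mm apart in y), in shuffled order; the springs differ, which only pressing can tell.
- pad_p_top (a point): centre of the top of the spring pad of mount_p: black-topped steel disc 60 mm across on a coil spring; 68 mm above the bench when up; moves down with the pad
- pad_p (a joint): how far the pad of mount_p is pressed down, 0 (up) to 0.014 m (stop); springs back when let go. Pressing to the stop takes about 6 N on the softest of the three pads, 14 to 19 N on the others; force grows evenly with depth
- tag_p_top (a point): centre of the top of the red tag of mount_p: upright plate 12 (mount's x) x 28 (mount's y) mm standing 20 mm out of an aluminium block 28 x 40 mm whose top is 50 mm above the bench; tag top 70 mm above the bench when up, 55 mm when fully down on the softest mount
- tag_p (a joint): how far the tag of mount_p is pushed down, from 0 (up). Its full travel is 0.015 m on the mount with the softest pad; on the other two a stop catches it at 0.009 m. It moves against about 3 N of friction and stays where it is left
- pad_q_top (a point): centre of the top of the spring pad of mount_q: black-topped steel disc 60 mm across on a coil spring; 68 mm above the bench when up; moves down with the pad
- pad_q (a joint): how far the pad of mount_q is pressed down, 0 (up) to 0.014 m (stop); springs back when let go. Pressing to the stop takes about 6 N on the softest of the three pads, 14 to 19 N on the others; force grows evenly with depth
- tag_q_top (a point): centre of the top of the red tag of mount_q: upright plate 12 (mount's x) x 28 (mount's y) mm standing 20 mm out of an aluminium block 28 x 40 mm whose top is 50 mm above the bench; tag top 70 mm above the bench when up, 55 mm when fully down on the softest mount
- tag_q (a joint): how far the tag of mount_q is pushed down, from 0 (up). Its full travel is 0.015 m on the mount with the softest pad; on the other two a stop catches it at 0.009 m. It moves against about 3 N of friction and stays where it is left
- pad_r_top (a point): centre of the top of the spring pad of mount_r: black-topped steel disc 60 mm across on a coil spring; 68 mm above the bench when up; moves down with the pad
- pad_r (a joint): how far the pad of mount_r is pressed down, 0 (up) to 0.014 m (stop); springs back when let go. Pressing to the stop takes about 6 N on the softest of the three pads, 14 to 19 N on the others; force grows evenly with depth
- tag_r_top (a point): centre of the top of the red tag of mount_r: upright plate 12 (mount's x) x 28 (mount's y) mm standing 20 mm out of an aluminium block 28 x 40 mm whose top is 50 mm above the bench; tag top 70 mm above the bench when up, 55 mm when fully down on the softest mount
- tag_r (a joint): how far the tag of mount_r is pushed down, from 0 (up). Its full travel is 0.015 m on the mount with the softest pad; on the other two a stop catches it at 0.009 m. It moves against about 3 N of friction and stays where it is left
- cap_1: loose grey plastic ring cap, 32 mm across, 14 mm high, on the bench between two mounts; origin under its centre. To be left alone.
- cap_2: loose grey plastic ring cap like cap_1, between the other two mounts. To be left alone.
- reagent: loose brown bottle, 64 mm across, 120 mm high, behind the mounts; origin under its centre. To be left alone.
- tube_rack: loose orange rack 90 x 200 x 60 mm with two capped tubes up to 86 mm high, behind the mounts; origin under its centre. To be left alone.
- tip_box: loose blue box with clear lid, 87 x 122 x 63 mm, behind the mounts; origin under its centre. To be left alone.
- wrench: loose wrench 160 mm long lying flat on the robot's left of the mounts; origin near the middle of its length. To be left alone.
- beaker: loose glass beaker 66 mm across, 70 mm high, behind the mounts; origin under its centre. To be left alone.

How it is judged (in metres and radians):
On the way, in this order (a step that is already met when the one before it is completed fails the run):
1. the robot's leftmost (+y) mount's pad has been pressed down by more than 3 mm (((value of joint pad_p above 0.003 m and world y of mount_p between 0.115 and 1 m) or (value of joint pad_q above 0.003 m and world y of mount_q between 0.115 and 1 m) or (value of joint pad_r above 0.003 m and world y of mount_r between 0.115 and 1 m))), for 0.1 s.
2. the middle mount's pad has been pressed down by more than 3 mm (((value of joint pad_p above 0.003 m and world y of mount_p between -0.115 and 0.115 m) or (value of joint pad_q above 0.003 m and world y of mount_q between -0.115 and 0.115 m) or (value of joint pad_r above 0.003 m and world y of mount_r between -0.115 and 0.115 m))), for 0.1 s.
3. the robot's rightmost (-y) mount's pad has been pressed down by more than 3 mm (((value of joint pad_p above 0.003 m and world y of mount_p between -1 and -0.115 m) or (value of joint pad_q above 0.003 m and world y of mount_q between -1 and -0.115 m) or (value of joint pad_r above 0.003 m and world y of mount_r between -1 and -0.115 m))), for 0.1 s.
4. after all three, the tag of the mount with the softest pad is down by more than 12 mm (only the softest mount lets its tag go so far) (value of joint any of tag_p, tag_q, tag_r above 0.012 m), for 0.1 s.
At the end, for the whole second after the job is handed in: Pads pressed over 3 mm each, in order robot's left, middle, right; then the softest mount's tag pushed down over 12 of 15 mm and staying down. Other tags under 4 mm down, pads back up (3 mm), mounts flat, at rest and within 40 mm of their start, other things within 30 mm (((value of joint tag_p above 0.012 m and value of joint each of tag_q, tag_r below 0.004 m) or (value of joint tag_q above 0.012 m and value of joint each of tag_p, tag_r below 0.004 m) or (value of joint tag_r above 0.012 m and value of joint each of tag_p, tag_q below 0.004 m)) and value of joint each of pad_p, pad_q, pad_r below 0.003 m and height (world z) of each of mount_p, mount_q, mount_r below 0.006 m and distance of each of mount_p, mount_q, mount_r from where it was at the start of the episode below 0.04 m and angle between each of mount_p, mount_q, mount_r's own z axis and vertical below 0.06 rad and linear speed of each of mount_p, mount_q, mount_r below 0.02 m/s and distance of each of cap_1, cap_2, reagent, tube_rack, tip_box, wrench, beaker from where it was at the start of the episode below 0.03 m); the robot touches nothing.
It fails at once if more than one tag is pushed down more than 5 mm (value of joint each of tag_p, tag_q above 0.005 m or value of joint each of tag_q, tag_r above 0.005 m or value of joint each of tag_p, tag_r above 0.005 m).
It fails at once if a mount is lifted (10 mm), tipped (0.12 rad) or shoved more than 40 mm (height (world z) of any of mount_p, mount_q, mount_r above 0.01 m or angle between any of mount_p, mount_q, mount_r's own z axis and vertical above 0.12 rad or distance of any of mount_p, mount_q, mount_r from where it was at the start of the episode above 0.04 m).
It fails at once if a bystander is lifted or moved more than 30 mm (distance of any of cap_1, cap_2, reagent, tube_rack, tip_box, wrench, beaker from where it was at the start of the episode above 0.03 m).
It also fails if it takes over 48 s, if anything falls off the work surface, if the arm or the gripper's body presses on something with over 40 N, if the wrist force passes 120 N, or if a joint passes its speed limit or range.

## Working session

There is one attempt and no reset: what is moved stays moved. The work goes in short steps, Python scripts to look and compute and a tool call to move; the robot and the scene stay as the last step left them, time stands still between calls to the robot, and variables do not carry over. Pictures are saved under pics/ and viewed, at most 10 in all, crops included, and the job is handed in when it is done.

Besides the shell and the picture viewer there is one more tool, called after ">>>" by a JSON object that holds its "op" and its "data". arm_command: Moves the arm, as the interface text tells. Its arguments: {"type":"object","properties":{"steps":{"type":"array","items":{"type":"number"}},"grip":{"type":"number"}},"required":["steps"]}

```bash
mkdir -p pics; cat > h.py <<'E'
from bench import *
import numpy as np, cv2
def ray(c,uv):
    K=np.array(c["camera_matrix"]);T=np.array(c["cam_to_world"])
    d=np.array([(uv[0]-K[0,2])/K[0,0],(uv[1]-K[1,2])/K[1,1]]);s=d.copy()
    for _ in range(20): s=d/(1+c["k1"]*(s@s))
    return T[:3,3],T[:3,:3]@np.array([s[0],s[1],1])
def onz(c,uv,z):
    o,d=ray(c,uv);return o+d*(z-o[2])/d[2]
E
python3 - <<'E'
from h import *
s=read_state();print(s)
for n in("top","side"):
    im=get_image(n);cv2.imwrite(f"pics/{n}1.png",im[:,:,::-1]);c=get_calibration(n);print(n,c)
    h=cv2.cvtColor(im,cv2.COLOR_RGB2HSV)
    m=(((h[...,0]<6)|(h[...,0]>174))&(h[...,1]>140)&(h[...,2]>70)).astype(np.uint8)
    N,_,st,ce=cv2.connectedComponentsWithStats(m)
    for i in range(1,N):
        if st[i,4]>15: print(st[i],ce[i].round(1),onz(c,ce[i],70).round(1))
E
```

```text
{'clock': 0.0, 'joints': array([-9.84404597e-01,  3.85539882e-01,  6.64459667e-03, -5.22699304e-04,
       -1.19403039e+00, -2.58608240e-01]), 'joint_vel': array([ 5.76391842e-04,  1.19827559e-03, -2.95722567e-05,  4.28518645e-04,
        1.70959482e-03,  6.38225887e-04]), 'joint_efforts': array([ 6.57177989e-04, -3.92291236e+01,  1.88391620e+01,  4.18602839e+00,
       -4.65763849e-03,  3.28820192e-06]), 'position': array([ 201.03316063, -591.10123931,  203.23556189]), 'ee_rot': array([-1.63063808e-01,  9.86614921e-01,  1.07066110e-03, -2.15006196e-04]), 'contact_force': array([ 1.01802319, -1.12901149, -0.5544041 ]), 'wrist_torque': array([-0.07586879,  0.0408121 , -0.04973622]), 'grasp_force': 0.0, 'gripper_width': 85.06716710221016}
top {'camera_matrix': array([[361.31795485,   0.        , 318.84757155],
       [  0.        , 361.31795485, 198.46716545],
       [  0.        ,   0.        ,   1.        ]]), 'k1': -0.02000453211769896, 'cam_to_world': array([[-1.58486838e-02, -9.82544013e-01,  1.85353934e-01,
         4.24488013e+02],
       [-9.99791274e-01,  1.31823405e-02, -1.56
[... 415 characters left out ...]
.50165211,   0.        , 318.06798765],
       [  0.        , 386.50165211, 203.93401496],
       [  0.        ,   0.        ,   1.        ]]), 'k1': 0.012054586032456481, 'cam_to_world': array([[-9.44614509e-01, -2.46440848e-01,  2.16726413e-01,
         3.96411192e+02],
       [-3.28107410e-01,  6.95096019e-01, -6.39677303e-01,
         6.39075121e+02],
       [ 6.99694995e-03, -6.75358004e-01, -7.37456852e-01,
         7.84722687e+02],
       [ 0.00000000e+00,  0.00000000e+00,  0.00000000e+00,
         1.00000000e+00]])}
[345 139   6  10  38] [347.3 143.1] [ 605.1 -237.9   70. ]
[332 203   6  12  51] [334.4 208.5] [563.2  20.3  70. ]
[316 284   7  15  78] [319.  291.1] [524.2 250.4  70. ]
```

View pics/top1.png

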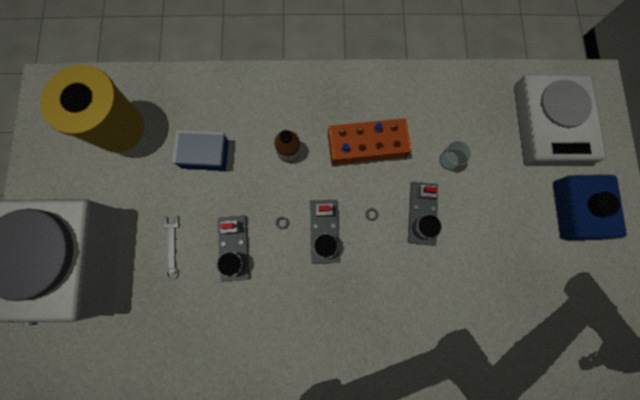

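View pics/side1.png

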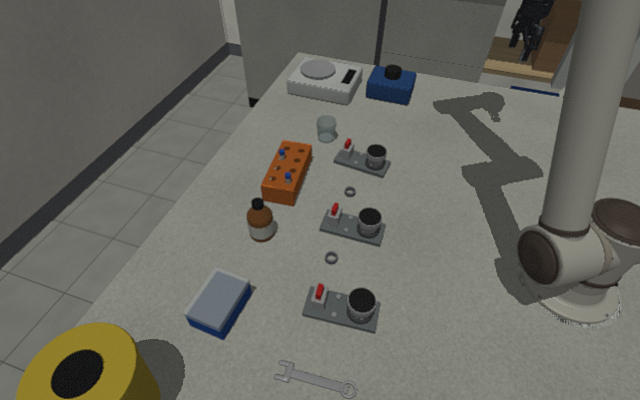

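The top view shows the red tags at (431,189), (324,208) and (227,225), with the pads at (429,226), (326,246) and (231,264). The side view agrees, with tags at (347,143), (334,208) and (319,291). Next I measure the pad tops and cross-check them between views.

```bash
python3 - <<'E'
from h import *
R={}
for n,seeds in(("top",[(231,264),(326,245),(429,226)]),("side",[(362,299),(370,215),(376,151)])):
    im=cv2.imread(f"pics/{n}1.png");c=get_calibration(n);g=im.max(2)
    m=(g<32).astype(np.uint8);N,L,st,ce=cv2.connectedComponentsWithStats(m)
    for i in range(3):
        u,v=seeds[i];l=L[v,u]
        cs,_=cv2.findContours((L==l).astype(np.uint8),0,2)
        e=cv2.fitEllipse(cv2.convexHull(cs[0])) if l else None
        print(n,i,g[v,u],st[l],e); 
        if l: print(onz(c,ce[l],68).round(1),onz(c,e[0],68).round(1))
        R[n,i]=ray(c,e[0]) if l else None
for i in range(3):
    (o,d),(p,f)=R["top",i],R["side",i]
    t=np.linalg.lstsq(np.c_[d,-f],p-o,rcond=None)[0];a=o+d*t[0];b=p+f*t[1];print(i,a.round(1),b.round(1))
E
```

```text
top 0 9 [218 253  31  23 533] ((234.0882110595703, 264.044189453125), (24.305225372314453, 33.36280822753906), 90.67088317871094)
[433.4 228.2  68. ] [433.2 225.4  68. ]
top 1 12 [315 235  22  22 384] ((325.7420959472656, 245.27102661132812), (21.79456901550293, 22.094837188720703), 110.153076171875)
[473.5  11.9  68. ] [473.5  11.6  68. ]
top 2 10 [419 215  22  22 370] ((429.3216857910156, 225.58956909179688), (20.767887115478516, 22.1357421875), 147.08029174804688)
[ 516.1 -236.6   68. ] [ 516.2 -236.6   68. ]
side 0 28 [350 289  25  23 404] ((361.47015380859375, 299.9031982421875), (22.05199432373047, 24.972393035888672), 112.75452423095703)
[435.6 239.3  68. ] [435.7 239.5  68. ]
side 1 30 [360 209  20  16 237] ((369.60247802734375, 216.28195190429688), (15.490009307861328, 20.305871963500977), 99.11495208740234)
[474.8  13.5  68. ] [474.8  13.9  68. ]
side 2 31 [368 145  17  12 142] ((376.30767822265625, 150.60877990722656), (10.89081859588623, 17.19900894165039), 97.90848541259766)
[ 517.5 -235.7   68. ] [ 517.2 -235.5   68. ]
0 [433.4 229.3  50. ] [436.7 229.5  50.1]
1 [473.7  11.5  65.2] [475.1  11.6  65.3]
2 [ 516.4 -237.1   66.7] [ 517.4 -237.    66.8]
```

>>> {"op": "arm_command", "data": {"grip": 0, "steps": [0,0,-0.02,0,0,0,0,0,0,0,0,0,0,0,0,0]}}

```text
clock: 0.6
position: [201.0, -591.2, 223.3]
ee_rot: [-0.163, 0.987, 0.001, -0.0]
contact_force: [-0.1, 0.9, -0.0]
gripper_width: 12.6
grasp_force: 0.0
```

The right and middle pads agree in both views, and each pad-to-tag distance comes out near the expected 90 mm. The left pad's blob merged with its shadow in the top view. Correcting for that puts it near (434.5, 238).

Moving over to the left pad.

>>> {"op": "arm_command", "data": {"steps": [0,0,0,0.164,0,0,0,0.164,-0.03125,0.0375,0,0,-0.03125,0.0375,0,0,-0.03125,0.0375,0,0,-0.03125,0.0375,0,0,-0.03125,0.0375,0,0,-0.03125,0.0375,0,0,-0.03125,0.0375,0,0,-0.03125,0.0375,0,0,0,0,0,0]}}

```text
clock: 1.98
position: [452.8, -289.5, 223.7]
ee_rot: [-0.002, 1.0, 0.0, -0.0]
contact_force: [-0.7, -0.1, 0.5]
gripper_width: -0.5
grasp_force: 0.0
```

>>> {"op": "arm_command", "data": {"steps": [0,0.048,0.01,0,0,0.048,0.01,0,0,0.048,0.01,0,0,0.048,0.01,0,0,0.048,0.01,0,0,0.048,0.01,0,0,0.048,0.01,0,0,0.048,0,0,0,0.048,0,0,0,0.048,0,0,0.016,0.04,0,0,0,0,0,0,0,0,0,0]}}

```text
clock: 3.6
position: [435.3, 227.4, 154.0]
ee_rot: [0.0, 1.0, -0.0, -0.0]
contact_force: [-0.5, -0.1, -0.4]
gripper_width: 0.4
grasp_force: 0.0
```

```bash
python3 - <<'E'
from h import *
s=read_state();print(s['clock'],s['position'],s['ee_rot'],s['contact_force'])
c=get_calibration("wrist");cv2.imwrite("pics/w1.png",get_image("wrist")[:,:,::-1])
import pickle;pickle.dump(c,open("w1.pkl","wb"));print(c)
E
```

```text
3.6 [435.2989308  227.40210369 154.02839757] [ 3.54661248e-04  9.99999818e-01 -3.54053674e-04 -3.34737541e-04] [-0.47624622 -0.09861103 -0.38067285]
{'camera_matrix': array([[290.2402448 ,   0.        , 314.64114283],
       [  0.        , 290.2402448 , 201.90226609],
       [  0.        ,   0.        ,   1.        ]]), 'k1': -0.03697347983240293, 'cam_to_world': array([[ 1.00239351e-03,  9.64666059e-01,  2.63473698e-01,
         3.68968756e+02],
       [ 9.99999215e-01, -7.68870113e-04, -9.89433963e-04,
         2.26376936e+02],
       [-7.51896310e-04,  2.63474483e-01, -9.64666072e-01,
         3.23834893e+02],
       [ 0.00000000e+00,  0.00000000e+00,  0.00000000e+00,
         1.00000000e+00]])}
```

View pics/w1.png

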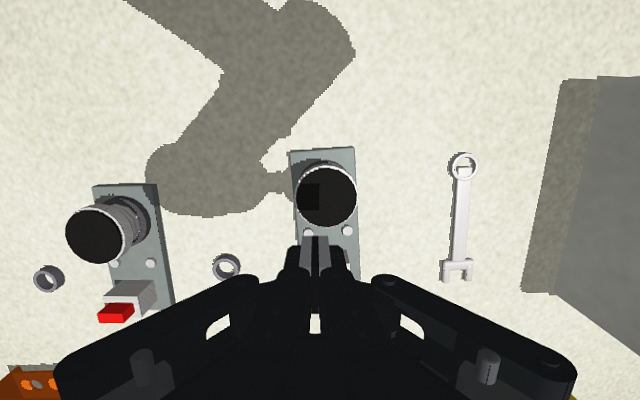

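The wrist view shows the left pad top as a black disc centred near (326,195), about 62 px across, with the fingertips at about (316,240). The middle pad is at about (95,236) and its tag at (116,313).

```bash
python3 - <<'E'
from h import *
import pickle;c=pickle.load(open("w1.pkl","rb"))
for p,z in(((326,195),68),((295,195),68),((357,195),68),((326,226),68),((95,236),68),((116,313),70)): print(p,onz(c,p,z).round(1))
E
```

```text
(326, 195) [432.4 236.4  68. ]
(295, 195) [432.3 208.3  68. ]
(357, 195) [432.4 264.6  68. ]
(326, 226) [462.2 236.7  68. ]
(95, 236) [472.9  13.6  68. ]
(116, 313) [558.   19.2  70. ]
```

>>> {"op": "arm_command", "data": {"steps": [0.002,0.0095,0.03,0,0,0,0.03,0,0,0,0.014,0,0,0,0,0,0,0,0,0]}}

```text
clock: 4.28
position: [434.3, 238.0, 81.3]
ee_rot: [0.0, 1.0, 0.001, 0.001]
contact_force: [-0.0, 0.4, 0.6]
gripper_width: 0.1
grasp_force: 0.0
```

>>> {"op": "arm_command", "data": {"steps": [0,0,0.004,0,0,0,0.004,0,0,0,0.004,0,0,0,0.004,0,0,0,0.002,0,0,0,0,0,0,0,0,0,0,0,0,0]}}

```text
clock: 5.28
position: [433.5, 237.8, 62.4]
ee_rot: [0.0, 1.0, 0.0, 0.0]
contact_force: [0.6, -0.1, 0.3]
gripper_width: 0.5
grasp_force: 0.0
```

>>> {"op": "arm_command", "data": {"steps": [0,0,0.003,0,0,0,0.002,0,0,0,0,0,0,0,0,0]}}

```text
clock: 5.78
position: [433.4, 237.8, 57.3]
ee_rot: [0.0, 1.0, -0.0, -0.0]
contact_force: [-0.7, -0.1, -0.6]
gripper_width: 0.1
grasp_force: 0.0
```

```bash
python3 - <<'E'
from h import *
s=read_state();print(s['position'],s['contact_force'],s['wrist_torque'])
cv2.imwrite("pics/w2.png",get_image("wrist")[100:300,180:460,::-1].repeat(2,0).repeat(2,1))
print(np.mean([read_state()['contact_force'] for _ in range(5)],0))
E
```

```text
[433.41941785 237.76164457  57.28679989] [-0.69026342 -0.09750803 -0.56581901] [-0.02079741 -0.01627622 -0.02838234]
[ 0.54236202 -0.72168957 -0.67506593]
```

View pics/w2.png

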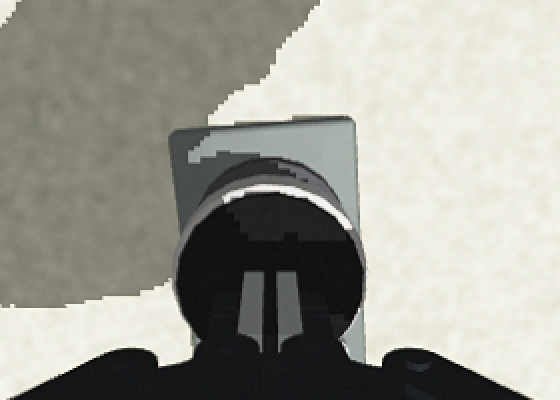

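```bash
python3 - <<'E'
from h import *
s=read_state();c=get_calibration("wrist")
K=np.array(c["camera_matrix"]);T=np.array(c["cam_to_world"])
def pr(p):
    q=np.linalg.inv(T)@np.r_[p,1];r=q[:2]/q[2];r=r*(1+c["k1"]*r@r);return (K[:2,:2]@r+K[:2,2]).round(1)
print("tcp",pr(s['position']),s['joint_efforts'])
for z in(56,60,64,68):print(z,[pr([433.5+dx,237+dy,z]) for dx,dy in((-28,0),(0,-28),(0,28),(-30,0),(0,30))])
im=get_image("wrist");cv2.imwrite("pics/w3f.png",im[:,:,::-1])
g=im.max(2).astype(int)
print(im[180:250,317].max(1).tolist());print(g[225,255:380].tolist());print(g[240,255:380].tolist())
im=get_image("side");cv2.imwrite("pics/s3.png",cv2.resize(im[240:360,270:430,::-1],None,fx=5,fy=5,interpolation=2))
E
```

```text
tcp [316.6 232.7] [-1.02615024e-03 -3.12839019e+01  1.36018091e+01  3.02324004e+00
 -1.34440259e-03  6.12267954e-06]
56 [array([315.3, 188.5]), array([270.9, 232. ]), array([359.8, 231.9]), array([315.3, 185.3]), array([363. , 231.9])]
60 [array([315.4, 190. ]), array([270. , 234.3]), array([360.8, 234.3]), array([315.4, 186.7]), array([364. , 234.3])]
64 [array([315.4, 191.6]), array([269. , 236.8]), array([361.8, 236.8]), array([315.4, 188.2]), array([365.1, 236.8])]
68 [array([315.4, 193.2]), array([267.9, 239.4]), array([362.8, 239.3]), array([315.4, 189.7]), array([366.2, 239.3])]
[69, 64, 44, 46, 47, 49, 48, 73, 99, 102, 99, 93, 175, 238, 249, 182, 31, 23, 34, 34, 34, 32, 34, 34, 33, 33, 32, 32, 31, 33, 34, 35, 34, 33, 34, 34, 32, 34, 35, 28, 19, 17, 19, 17, 18, 20, 19, 20, 16, 15, 17, 19, 20, 19, 18, 16, 15, 13, 13, 15, 14, 13, 12, 15, 13, 17, 14, 14, 14, 16]
[133, 134, 136, 135, 137, 132, 130, 129, 129, 127, 127, 131, 120, 115, 119, 96, 40, 18, 18, 16, 18, 18, 19, 18, 21, 20, 19, 19, 17, 17, 18, 20, 19, 19, 20, 18, 18, 19, 16, 20, 20, 20, 17, 17, 19, 15, 18, 18, 20, 16, 18, 17, 19, 19, 19, 19, 19, 18, 19, 20, 19, 19, 20, 20, 17, 19, 18, 20, 19, 19, 17, 18, 20, 18, 19, 18, 19, 19, 19, 19, 18, 17, 17, 19, 20, 19, 19, 18, 19, 18, 20, 21, 19, 16, 17, 18, 22, 19, 19, 17, 18, 18, 15, 59, 117, 114, 100, 243, 240, 238, 238, 239, 239, 238, 238, 239, 238, 239, 240, 241, 241, 241, 239, 237, 237]
[135, 135, 136, 136, 137, 136, 132, 125, 117, 235, 226, 144, 103, 40, 15, 20, 19, 20, 18, 20, 19, 18, 17, 16, 18, 19, 20, 18, 19, 21, 19, 18, 18, 18, 20, 18, 18, 18, 20, 20, 18, 17, 18, 19, 17, 17, 41, 94, 97, 96, 96, 97, 96, 95, 97, 98, 80, 28, 17, 20, 17, 17, 14, 71, 97, 97, 95, 97, 97, 96, 97, 96, 100, 60, 24, 17, 19, 21, 20, 20, 19, 19, 17, 20, 20, 18, 20, 20, 20, 19, 21, 20, 17, 19, 20, 21, 17, 19, 19, 19, 21, 19, 18, 18, 17, 16, 76, 105, 215, 238, 237, 237, 237, 238, 239, 240, 240, 240, 240, 240, 238, 239, 237, 237, 237]
```

View pics/s3.png

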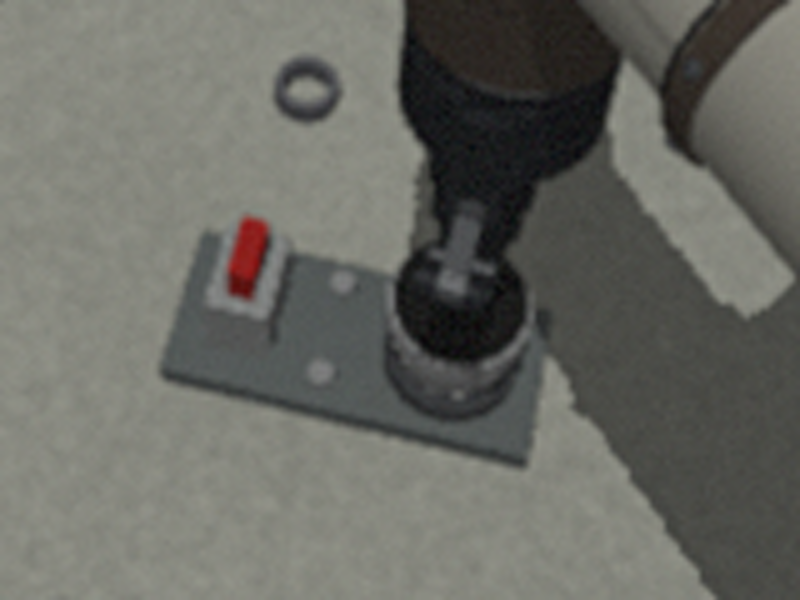

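The wrist view shows the fingertips over the pad and the disc still about 93 px across, so it is little pressed or not at all. There is no force yet, so I go down in small steps watching it.

>>> {"op": "arm_command", "data": {"steps": [0,0,0.002,0,0,0,0,0,0,0,0,0]}}

```text
clock: 6.3
position: [433.4, 237.8, 55.3]
ee_rot: [0.0, 1.0, -0.0, -0.0]
contact_force: [0.4, -0.2, -0.7]
gripper_width: -0.3
grasp_force: 0.0
```

```bash
cat >> h.py <<'E'
def look(row=240,a=255,b=380):
    f=[];
    for _ in range(4):
        im=get_image("wrist");s=read_state();f.append(s['contact_force'])
    g=im.max(2);k=np.where(g[row,a:b]<45)[0]+a
    print(s['clock'],s['position'].round(1),"F",np.mean(f,0).round(2),s['joint_efforts'][1:4].round(2),"disc",k.min(),k.max(),"col",[r for r in range(150,260) if g[r,316]<45][:1])
E
python3 -c "
from h import *
look()"
```

```text
6.5 [433.4 237.8  55.3] F [-0.32 -0.23 -0.26] [-31.39  13.54   3.01] disc 268 361 col [180]
```

>>> {"op": "arm_command", "data": {"steps": [0,0,0.002,0,0,0,0,0,0,0,0,0]}}

```text
clock: 6.88
position: [433.4, 237.7, 53.3]
ee_rot: [0.0, 1.0, -0.0, -0.0]
contact_force: [0.0, 0.3, -0.2]
gripper_width: 0.1
grasp_force: 0.0
```

```bash
python3 -c "
from h import *
look()"
```

```text
7.075 [433.4 237.8  53.4] F [-0.17 -0.16 -0.02] [-31.47  13.47   2.99] disc 268 361 col [180]
```

Still no force, and the pad has not moved in the image, so the true tip must be higher than the TCP reading. I continue down in force-guarded steps.

>>> {"op": "arm_command", "data": {"steps": [0,0,0.002,0,0,0,0.002,0,0,0,0,0,0,0,0,0]}}

```text
clock: 7.58
position: [433.4, 237.8, 49.3]
ee_rot: [0.0, 1.0, -0.0, 0.0]
contact_force: [-0.4, 0.1, 0.4]
gripper_width: 0.1
grasp_force: 0.0
```

```bash
python3 - <<'E'
from h import *
look()
im=get_image("side");cv2.imwrite("pics/s4.png",cv2.resize(im[240:360,270:430,::-1],None,fx=5,fy=5,interpolation=2))
E
```

```text
7.775 [433.4 237.8  49.4] F [-0.2   0.23 -0.01] [-31.62  13.31   2.96] disc 267 363 col [181]
```

View pics/s4.png

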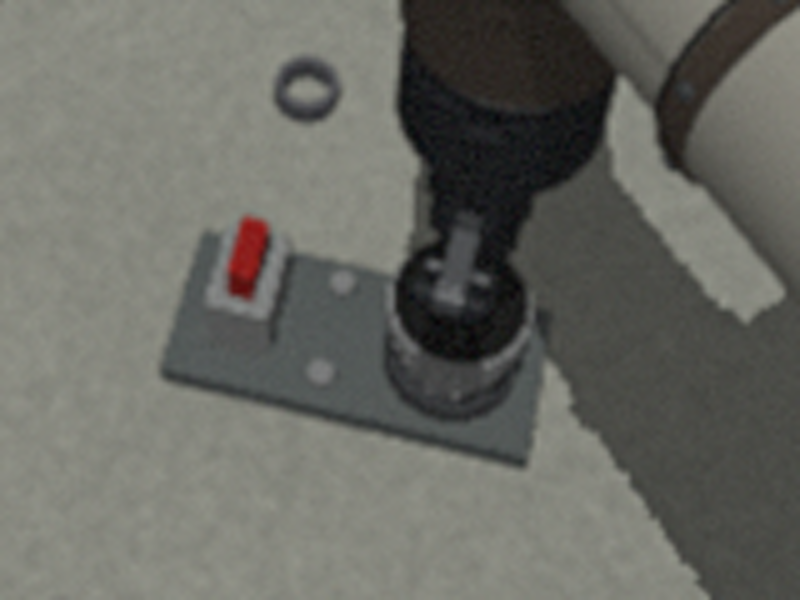

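The side view shows the pad still up and the fingertip hovering at about (450,295) in the crop. I keep descending.

>>> {"op": "arm_command", "data": {"steps": [0,0,0.002,0,0,0,0.002,0,0,0,0.001,0,0,0,0,0,0,0,0,0]}}

```text
clock: 8.45
position: [433.4, 237.8, 44.3]
ee_rot: [0.0, 1.0, 0.0, 0.0]
contact_force: [-0.2, -0.1, 0.4]
gripper_width: -0.1
grasp_force: 0.0
```

>>> {"op": "arm_command", "data": {"steps": [0,0,0.002,0,0,0,0.002,0,0,0,0,0,0,0,0,0]}}

```text
clock: 8.95
position: [433.4, 237.8, 40.4]
ee_rot: [0.0, 1.0, 0.0, 0.0]
contact_force: [0.1, -0.5, 0.9]
gripper_width: 0.0
grasp_force: 0.5
```

```bash
python3 -c "
from h import *
look()"
```

```text
9.15 [433.4 237.8  40.4] F [-0.11  0.11  1.05] [-31.52  12.76   2.83] disc 265 363 col [184]
```

>>> {"op": "arm_command", "data": {"steps": [0,0,0.002,0,0,0,0.002,0,0,0,0,0,0,0,0,0]}}

```text
clock: 9.65
position: [433.5, 237.8, 36.5]
ee_rot: [0.0, 1.0, 0.0, 0.0]
contact_force: [-1.1, 0.7, 4.2]
gripper_width: -0.1
grasp_force: 2.3
```

```bash
python3 - <<'E'
from h import *
look()
a=get_image("side")[240:360,270:430,::-1];b=get_image("wrist")[120:280,230:400,::-1]
cv2.imwrite("pics/s5.png",np.hstack([cv2.resize(a,(533,400)),cv2.resize(b,(260,400))][:2])[:, :800])
E
```

```text
9.85 [433.5 237.8  36.4] F [-1.02 -0.53  4.73] [-30.03  12.14   2.6 ] disc 265 363 col [185]
```

View pics/s5.png

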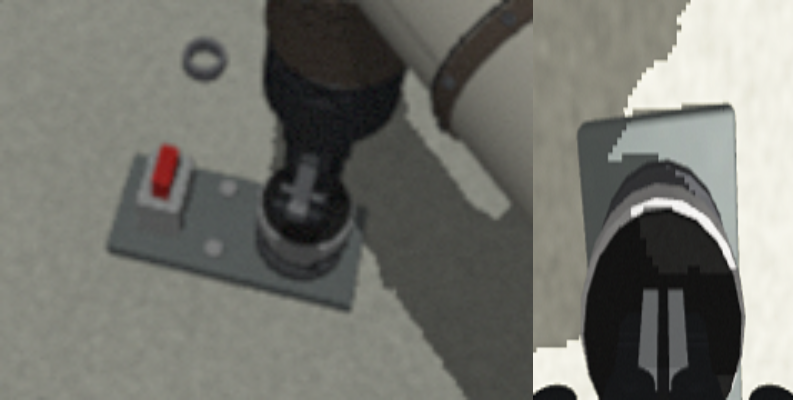

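Force is 1.05 N at z = 40.4 and 4.73 N at 36.4, which is about 0.92 N/mm with contact near z = 41.5. That makes the left pad stiff, and it is pressed about 5 mm. I press a little deeper for margin, then move to the middle pad.

>>> {"op": "arm_command", "data": {"steps": [0,0,0.002,0,0,0,0,0,0,0,0,0]}}

```text
clock: 10.32
position: [433.5, 237.8, 34.6]
ee_rot: [0.0, 1.0, 0.0, 0.0]
contact_force: [-2.2, -0.2, 6.5]
gripper_width: -0.1
grasp_force: 3.2
```

>>> {"op": "arm_command", "data": {"steps": [0,0,-0.02,0,0,0,-0.022,0,-0.008,-0.045,0,0,-0.008,-0.045,0,0,-0.008,-0.045,0,0,-0.008,-0.045,0,0,-0.0085,-0.045,0,0,0,0,0.015,0,0,0,0.013,0,0,0,0,0,0,0,0,0]}}

```text
clock: 11.7
position: [474.1, 13.3, 48.3]
ee_rot: [-0.001, 1.0, -0.0, 0.0]
contact_force: [0.2, -0.7, 0.0]
gripper_width: -0.1
grasp_force: 0.0
```

```bash
python3 -c "
from h import *
look()"
```

```text
11.9 [474.2  13.2  48.7] F [0.37 0.48 0.04] [-29.79  12.98   2.89] disc 263 360 col [198]
```

>>> {"op": "arm_command", "data": {"steps": [0,0,0.004,0,0,0,0.004,0,0,0,0.004,0,0,0,0,0,0,0,0,0]}}

```text
clock: 12.52
position: [473.9, 12.8, 36.4]
ee_rot: [0.0, 1.0, 0.0, -0.0]
contact_force: [-1.4, 0.7, 2.5]
gripper_width: -0.2
grasp_force: 1.0
```

```bash
python3 -c "
from h import *
look()"
```

```text
12.725 [473.9  12.8  36.4] F [-0.87  0.53  1.71] [-29.49  12.13   2.86] disc 263 362 col [183]
```

>>> {"op": "arm_command", "data": {"steps": [0,0,0.002,0,0,0,0,0,0,0,0,0]}}

```text
clock: 13.1
position: [473.9, 12.8, 34.4]
ee_rot: [0.0, 1.0, 0.0, 0.0]
contact_force: [-1.0, 1.3, 2.9]
gripper_width: 0.0
grasp_force: 1.4
```

```bash
python3 -c "
from h import *
look()"
```

```text
13.3 [473.9  12.8  34.4] F [-1.13  1.44  2.68] [-29.25  11.86   2.78] disc 263 362 col [184]
```

The middle pad gives 1.7 N then 2.7 N at the same depths, about 0.43 N/mm, so it is soft. On to the right pad.

>>> {"op": "arm_command", "data": {"steps": [0,0,-0.02,0,0,0,-0.022,0,-0.0085,-0.05,0,0,-0.0085,-0.05,0,0,-0.0085,-0.05,0,0,-0.0085,-0.05,0,0,-0.0085,-0.049,0,0,0,0,0.015,0,0,0,0.013,0,0,0,0,0,0,0,0,0]}}

```text
clock: 14.68
position: [516.5, -235.3, 48.5]
ee_rot: [-0.001, 1.0, -0.0, 0.0]
contact_force: [0.3, 1.1, 0.3]
gripper_width: -0.4
grasp_force: 0.0
```

>>> {"op": "arm_command", "data": {"steps": [0,0,0.004,0,0,0,0.004,0,0,0,0.004,0,0,0,0,0,0,0,0,0]}}

```text
clock: 15.3
position: [516.7, -236.0, 37.0]
ee_rot: [-0.0, 1.0, 0.0, 0.0]
contact_force: [-0.8, 2.5, 5.8]
gripper_width: -0.3
grasp_force: 2.8
```

```bash
python3 -c "
from h import *
look()"
```

```text
15.5 [ 516.6 -236.    37.1] F [-0.88  2.97  5.42] [-35.37  13.25   3.28] disc 260 359 col [183]
```

>>> {"op": "arm_command", "data": {"steps": [0,0,0.002,0,0,0,0,0,0,0,0,0]}}

```text
clock: 15.88
position: [516.6, -236.0, 35.4]
ee_rot: [-0.0, 1.0, -0.0, 0.0]
contact_force: [-1.6, 4.0, 7.3]
gripper_width: -0.1
grasp_force: 3.8
```

```bash
python3 -c "
from h import *
look()"
```

```text
16.075 [ 516.7 -236.    35.5] F [-1.34  3.8   7.9 ] [-34.37  13.02   3.19] disc 260 359 col [184]
```

The right pad gives 5.4 N then 7.9 N, so it is stiff and the middle mount is the softest. On the way to its tag I stop beside it for a check view.

>>> {"op": "arm_command", "data": {"steps": [0,0,-0.02,0,0,0,-0.03,0,0.004,0.036,-0.02,0,0.004,0.036,-0.02,0,0.004,0.036,-0.01,0,0.004,0.036,0,0,0,0,0,0,0,0,0,0]}}

```text
clock: 17.08
position: [500.3, -92.4, 134.2]
ee_rot: [-0.0, 1.0, -0.0, -0.0]
contact_force: [-0.2, -1.2, -0.5]
gripper_width: 0.0
grasp_force: 0.0
```

```bash
python3 - <<'E'
from h import *
s=read_state();c=get_calibration("wrist");im=get_image("wrist");print(s['position'],s['contact_force'])
h=cv2.cvtColor(im,cv2.COLOR_RGB2HSV)
m=(((h[...,0]<6)|(h[...,0]>174))&(h[...,1]>140)&(h[...,2]>70)).astype(np.uint8)
N,_,st,ce=cv2.connectedComponentsWithStats(m)
for i in range(1,N):
    if st[i,4]>30: print(st[i],ce[i].round(1),onz(c,ce[i],70).round(1))
v=h[...,2][m>0];print(np.percentile(v,[5,25,50,75,95]))
m2=(m>0)&(h[...,2]>200);N,_,st,ce=cv2.connectedComponentsWithStats(m2.astype(np.uint8))
for i in range(1,N):
    if st[i,4]>30: print(st[i],ce[i].round(1),onz(c,ce[i],70).round(1))
cv2.imwrite("pics/w6.png",im[:,:,::-1])
E
```

```text
[500.29690577 -92.43797952 134.15646545] [-0.17761057 -1.22639946 -0.46954777]
[409 258  38  21 687] [427. 268.] [559.5   7.3  70. ]
[137 294  38  24 594] [153.6 304.5] [ 598.2 -245.5   70. ]
[120. 126. 132. 247. 250.]
[416 268  31  11 320] [430.3 272.9] [564.4  10.8  70. ]
[137 306  26  11 192] [146.6 310.6] [ 605.  -253.5   70. ]
```

View pics/w6.png

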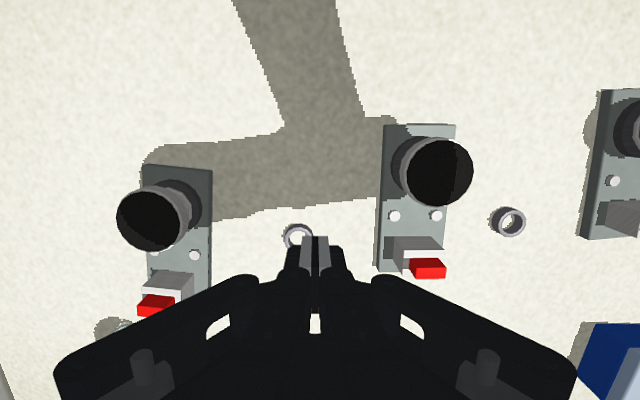

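The wrist view shows the middle tag's bright top face at (430,273), giving (564,11). The top camera gave (562,13.6), so I use (563, 12.5).

>>> {"op": "arm_command", "data": {"steps": [-0.0157,0.0262,0.01,0,-0.0157,0.0262,0.01,0,-0.0157,0.0262,0.01,0,-0.0156,0.0264,0.01,0,0,0,0.025,0,0,0,0.015,0,0,0,0,0,0,0,0,0]}}

```text
clock: 18.12
position: [563.7, 12.2, 55.0]
ee_rot: [0.0, 1.0, 0.0, 0.001]
contact_force: [-0.9, 0.0, 0.9]
gripper_width: 0.5
grasp_force: 0.0
```

```bash
python3 -c "
from h import *
look()"
```

```text
18.325 [563.5  12.7  55.2] F [-0.07  0.13 -0.56] [-37.21  14.57   3.24] disc 312 317 col [237]
```

>>> {"op": "arm_command", "data": {"steps": [0,0,0.004,0,0,0,0.004,0,0,0,0.003,0,0,0,0,0,0,0,0,0]}}

```text
clock: 18.95
position: [563.0, 12.7, 43.2]
ee_rot: [0.0, 1.0, -0.0, -0.0]
contact_force: [-0.1, 0.1, 0.5]
gripper_width: -0.1
grasp_force: 0.0
```

```bash
python3 -c "
from h import *
look()"
```

```text
19.15 [563.1  12.7  43.4] F [-0.1  -0.14  0.27] [-37.68  14.18   3.15] disc 312 317 col [236]
```

>>> {"op": "arm_command", "data": {"steps": [0,0,0.003,0,0,0,0.003,0,0,0,0.003,0,0,0,0.003,0,0,0,0,0]}}

```text
clock: 19.77
position: [563.1, 12.8, 30.9]
ee_rot: [0.0, 1.0, 0.0, -0.0]
contact_force: [0.4, -0.7, 0.4]
gripper_width: -0.3
grasp_force: 0.3
```

>>> {"op": "arm_command", "data": {"steps": [0,0,0.002,0,0,0,0,0,0,0,0,0]}}

```text
clock: 20.15
position: [563.0, 12.7, 29.1]
ee_rot: [0.0, 1.0, 0.0, -0.0]
contact_force: [0.7, 1.0, 1.2]
gripper_width: 0.1
grasp_force: 0.3
```

```bash
python3 -c "
from h import *
look()"
```

```text
20.35 [562.8  12.7  29.1] F [-0.07 -0.35  0.42] [-37.96  13.47   2.98] disc 312 317 col [236]
```

>>> {"op": "arm_command", "data": {"steps": [0,0,0.002,0,0,0,0,0,0,0,0,0]}}

```text
clock: 20.72
position: [562.8, 12.7, 28.1]
ee_rot: [-0.0, 1.0, -0.0, -0.0]
contact_force: [-1.6, 0.6, 6.3]
gripper_width: 0.0
grasp_force: 3.1
```

```bash
python3 - <<'E'
from h import *
look()
a=get_image("side")[140:260,270:430,::-1]
cv2.imwrite("pics/s7.png",cv2.resize(a,(800,600)))
E
```

```text
20.925 [562.8  12.7  28.1] F [-2.03  0.48  6.21] [-35.04  13.01   2.79] disc 312 317 col [236]
```

View pics/s7.png

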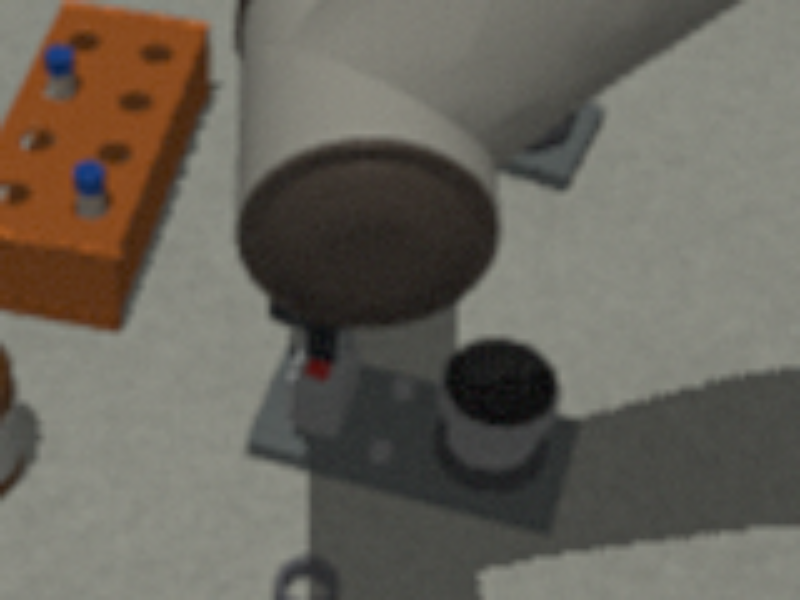

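The force jumped to 6 N at z = 28.1, which is the 15 mm stop, and the crop shows only a sliver of red at (318,368). I lift straight up and back away to verify.

>>> {"op": "arm_command", "data": {"steps": [0,0,-0.01,0,0,0,-0.02,0,0,0,-0.04,0,0,0,-0.05,0,0,0,-0.05,0,0.025,-0.05,0,0,0.025,-0.05,0,0,0.025,-0.05,0,0,0.025,-0.05,0,0,0.025,-0.05,0,0,0,-0.05,0,0,0,-0.05,0,0,0,0,0,0,0,0,0,0]}}

```text
clock: 22.72
position: [437.5, -337.1, 197.1]
ee_rot: [0.0, 1.0, 0.0, -0.0]
contact_force: [-0.4, 1.6, -0.3]
gripper_width: 0.5
grasp_force: 0.0
```

```bash
python3 - <<'E'
from h import *
s=read_state();print(s['clock'],s['position'],s['contact_force'])
for n in("top","side"):
    im=get_image(n);cv2.imwrite(f"pics/{n}9.png",im[:,:,::-1]);c=get_calibration(n)
    h=cv2.cvtColor(im,cv2.COLOR_RGB2HSV)
    m=(((h[...,0]<6)|(h[...,0]>174))&(h[...,1]>140)&(h[...,2]>60)).astype(np.uint8)
    N,_,st,ce=cv2.connectedComponentsWithStats(m)
    for i in range(1,N):
        if st[i,4]>8: print(n,st[i],ce[i].round(1))
E
```

```text
22.725 [ 437.50914377 -337.09252274  197.07728437] [-0.44330285  1.59608249 -0.32561232]
top [424 187  13   6  60] [430.4 189.4]
top [319 207  11   4  41] [323.9 208.5]
top [221 223  13   6  50] [226.8 225.5]
side [345 139   6  10  38] [347.3 143.1]
side [332 207   6   9  31] [334.3 210.6]
side [316 284   7  15  78] [319.  291.1]
```

View pics/side9.png

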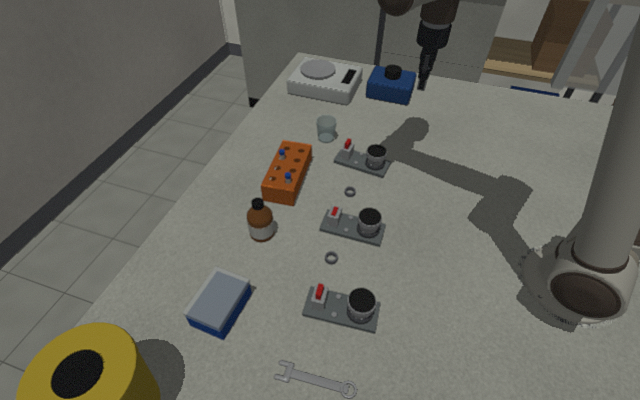

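The side view shows the middle tag nearly flush, with its top row moved from 203 to 207, while the other two tags are unchanged. Before handing in I do one subpixel check of how far it dropped.

```bash
python3 - <<'E'
from h import *
c=get_calibration("side");K=np.array(c["camera_matrix"]);Ti=np.linalg.inv(np.array(c["cam_to_world"]))
def pr(p):
    q=Ti@np.r_[p,1];r=q[:2]/q[2];r=r*(1+c["k1"]*r@r);return (K[:2,:2]@r+K[:2,2]).round(1)
for z in(70,61,55,50):print(z,pr([563,-1.5,z]),pr([563,26.5,z]))
for f in("side1","side9"):
    im=cv2.imread(f"pics/{f}.png").astype(int)
    r=np.clip(im[196:222,328:344,2]-im[196:222,328:344,1],0,None);print(f,r.sum(1).tolist(),r.sum())
E
```

```text
70 [337.1 202.5] [333.7 210.3]
61 [336.9 204.9] [333.6 212.7]
55 [336.8 206.5] [333.5 214.3]
50 [336.7 207.8] [333.4 215.6]
side1 [0, 1, 1, 0, 0, 1, 107, 355, 487, 501, 546, 568, 577, 570, 463, 390, 334, 325, 278, 136, 22, 0, 0, 1, 2, 2] 5667
side9 [0, 1, 0, 0, 2, 1, 1, 0, 0, 0, 130, 380, 490, 479, 482, 495, 509, 510, 395, 157, 21, 0, 1, 1, 2, 3] 4060
```

The top edge moved by 4.0 px, which is what a 15 mm drop should give; 9 mm would give 2.4 px. Handing in.

```bash
python3 -c "
from bench import *
print(job_done())"
```

```text
the job is handed in; nothing more can be done
None
```

I pressed all three pads from left to right, found the middle mount softest (about 0.43 N/mm against roughly 0.9 and 1.3–1.5), pushed only its tag fully down (15 mm), and handed the job in with the arm clear; it returned no verdict.

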